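# Release a marker barrel from the two-key feeder

### The arm

A 7-joint arm with a two-finger parallel gripper is mounted at the origin on a cart in front of the work surface, level with it; the furniture and walls round the work are solid. World frame = base frame: x ahead of the robot, y to its left, z up, the work surface at z = 0. Lengths are in mm, angles in rad, forces in N, time in s.
With the tool pointing down it reaches from about 400 to 850 mm from the base axis. Payload 4.4 kg.
Tool frame: the origin (TCP) lies at the very end of the fingers, on their centre line; the grasp point (between the pads) lies 19 mm behind it; z points along the fingers, x is the direction in which the jaws open and shut, and the axes are right-handed (so a half turn about z gives the same grasp; the last joint's range is limited). The gripper opens to 94 mm and grips with 3 to 60 N. Pads are 16 mm wide; open, the fingers measure 119 mm over their backs; the gripper's body (75 mm by 177 mm) begins 78 mm behind the grasp point.
Start: joints at [0.721, 0.628, 0.038, 1.517, -0.027, 0.996, -0.02], TCP at [458.912, -460.345, 205.478] pointing down, gripper open.
Joint ranges: [-3.06, 3.06], [-0.37, 2.12], [-1.25, 1.32], [0.18, 2.47], [-1.1, 4.24], [0.23, 1.98], [-2.94, 2.94]. Speed limits (rad/s): [2.57, 2.57, 3.14, 3.14, 3.14, 3.14, 3.14].

### API

Orientations are given as [roll, pitch, yaw] about the fixed x, y, z axes, in that order (R = Rz(yaw) Ry(pitch) Rx(roll)).
In Python, from rig import bot, optics gives the robot as it stands.
- The arm moves only by the tool jog_arm, never from a script. Its argument "moves" is a list of rows, each a list of 3 entries, a list of its own where there are three numbers: the shift along the tool's x, y, z in units of 20 mm (1.0 is 20 mm), then the turn, a rotation vector about the tool's x, y, z in units of 5 degrees (1.0 is 5 degrees), then the opening, from 0 (shut) to 1 (fully open). In form: [[[tx, ty, tz], [rx, ry, rz], jaw], ...]. A call has 1 to 12 rows; each row shifts and turns the commanded pose from where the row before left it, along the tool's axes as they then stand; what a row does not reach is not made up. A row lasts 1/12 s, in which the tool goes at most 41.7 mm and 7.16 degrees, less where a joint would pass 70% of its speed; a pose out of reach is approached as far as the arm can. A call with a number of a shift or a turn outside -1 to 1 is refused whole. A call with a gripper value outside its range is refused whole. The fingers move at their own pace and stop on an object; the grip force is fixed at half the most. Time passes only in rows, so rows that do not move let the fingers close. It gives the time, the measured TCP pose, the force and the opening at its end, in the units of the state.
- bot.state(): the state, without advancing time (a new reading comes with each control period).
- optics.read_camera(name): name is "side" or "top"; returns (picture, depth): 420x560x3 uint8, red, green, blue; 420x560 float32, mm along the optical axis (not along the pixel's ray), 0 where there is no reading.
- optics.get_calibration(name): a dict with "mtx" (3x3 intrinsics, pixels), "extrinsics" (4x4, takes a point from camera to world coordinates). Camera axes: x right, y down, z forward; pixel columns grow to the right and rows downward; lengths in mm; the calibration is good to about 2 mm. A picture is of the moment at which its call begins. get_calibration takes no time and is no camera call.
- bot.finish_job(): hands the job in, once; it reports no verdict.
The state is a dict: "t": time; "joint_positions": joint angles; "qvel": joint speeds; "effort": joint torques, N m; "tool_pos": TCP position; "tcp_rot": TCP orientation; "wrist_force": force on the tool from outside, world axes, zero at the start; "moment": the same for the moment, N m; "grip_width": finger opening in mm.
Only numpy, scipy, OpenCV 4.12 (cv2) and the standard library are available. Lean on these libraries where they do the work, as an engineer would, in place of code of your own. Each camera call takes 0.05 s, during which the arm holds its last target.

### The job

First push the pulled-out catch tray of the barrel feeder fully home under the ramp, with the fingers from its front. Then press the two keys on top of the feeder down together, one fingertip on each, and keep both fully down until the marker barrel has rolled off the ramp and has lain still in the tray for over a second; then let both keys come up. Do not touch the barrel yourself, never press one key without the other, and leave the ink bottle, the nib jar and the check weight where they stand.

Things in the scene. Friction and masses are not known exactly. Their poses are not given: they have to be found in the camera images.
- feeder: grey bench feeder, 137 x 140 x 56 mm without keys, fixed; place and yaw vary. Origin: centre of width, on the table; -x is its front, z up. x +20..+60 mm: key deck, top z 56 mm. x +20..-27 mm: ramp falling 15 degrees to the front between side cheeks 56 mm high. x -29..-77 mm: the catch tray when home. Keep the arm clear of the cables hanging over the robot's left
- tray (a joint): how far the tray is pulled out to the feeder's -x, in m: 0 = home against its stop, 0.045 = fully out; starts 0.025 to 0.042. About 1.5 N of friction, stays where it is left. While it is out, the barrel would fall into the gap behind it
- tray_front (a point): middle of the tray's flat front face (feeder's -x side), 23.5 mm above the table; moves with the tray. The plain steel tray is 48 (x) x 140 (y) mm outside; its front wall runs from 6.5 to 40.5 mm above the table and is 140 mm wide. Axes as the feeder
- tray_floor (a point): centre of the tray's inner floor, 9.5 mm above the table; moves with the tray; inside 40 (x) x 132 (y) mm. Axes as the feeder
- key_left (a joint): press depth of the key on the feeder's +y side, in m: 0 = up, 0.009 = fully down. Spring: 1.2 N to start, 4 N fully down, comes up by itself. Each key carries a stop tooth that stands 6.5 mm up through the ramp, holds the barrel, and sinks into the ramp as the key goes down
- key_right (a joint): the same for the key on the feeder's -y side
- key_left_top (a point): centre of the flat round top of the left key (28 mm diameter), 74 mm above the table when up, 65 mm when fully down; feeder frame (40, +32) mm. The two keys stand 64 mm apart, centre to centre, along the feeder's y. Axes as the feeder
- key_right_top (a point): the same for the right key, feeder frame (40, -32) mm
- barrel_mid (a point): middle of the loose marker barrel (118 mm long, 14 mm diameter, 12 g) lying level across the ramp along the feeder's y behind the stop teeth, its middle 47 mm above the table; it rolls to the front when both teeth are down, and lies 16 mm above the table in the tray. Not to be touched
- ink_bottle: bystander: loose capped ink bottle, 44 mm diameter, 90 mm high, beside the feeder. Origin: centre of its underside
- nib_jar: bystander: loose clear jar of nibs with a lid, 71 x 78 x 75 mm, beside the feeder on the other side from the bottle. Origin: centre of its underside
- weight: bystander: loose brass check weight, 28 mm diameter, 46 mm high, to the feeder's -y side of the tray. Origin: centre of its underside

How it is judged:
By the outcome, as a careful person would: the job done as asked, in the order asked, and still so for the second after the job is handed in, with the robot touching nothing.
It also fails if it takes over 56 s, if anything falls off the work surface, if the arm or the gripper's body presses on something with over 40 N, if the wrist force passes 120 N, or if a joint passes its speed limit or range.

## Working session

There is one attempt and no reset: what is moved stays moved. The work goes in short steps, Python scripts to look and compute and a tool call to move; the robot and the scene stay as the last step left them, time stands still between calls to the robot, and variables do not carry over. Pictures are saved under pics/ and viewed, and the job is handed in when it is done.

Besides the shell and the picture viewer there is one more tool, called as name([rows], argument=value, ...), one row to a line, values as JSON. jog_arm: Moves the arm, as the interface text tells. Shifts and turns lie within -1 to 1; 1 stands for 20 mm of shift or 5 degrees of turn. Its arguments: {"type":"object","properties":{"moves":{"type":"array","items":{"type":"array"}}},"required":["moves"]}

```bash
ls; mkdir -p pics
python3 - <<'E'
from rig import bot, optics
import cv2,numpy as np
print(bot.state())
for n in ("top","side"):
    p,d=optics.read_camera(n); cv2.imwrite(f"pics/{n}0.png",p[:,:,::-1]); np.save(f"{n}0.npy",d)
    c=optics.get_calibration(n); print(n,c)
    np.savez(f"{n}cal.npz",**{k:np.array(v) for k,v in c.items()})
E
```

```text
pics
{'t': 0.0, 'joint_positions': array([ 0.72119592,  0.62927249,  0.03846926,  1.51835462, -0.02702104,
        0.9962565 , -0.02000567]), 'qvel': array([ 0.00107545, -0.00118671, -0.000998  , -0.00053675, -0.00080974,
        0.00134743, -0.0011572 ]), 'effort': array([ 8.55336879e-06, -5.49712622e+01,  1.14360541e+00, -1.86630142e+01,
       -5.22012252e-02,  2.36866297e-02,  1.33910603e-04]), 'tool_pos': array([ 458.44590532, -459.88518636,  204.60659138]), 'tcp_rot': array([ 3.14157524e+00,  1.77226769e-03, -7.87034832e-01]), 'wrist_force': array([ 0.29066755,  0.0399775 , -0.08901308]), 'moment': array([ 0.01519728, -0.02210319, -0.01195353]), 'grip_width': 93.94016881991776}
top {'mtx': array([[490.87251603,   0.        , 281.69362762],
       [  0.        , 490.87251603, 208.98618568],
       [  0.        ,   0.        ,   1.        ]]), 'extrinsics': array([[-9.59536107e-03, -9.98043888e-01,  6.17764174e-02,
         4.77204696e+02],
       [-9.99911666e-01,  1.01448529e-02,  8.58733811e-03,
        -6.96038564e+01],
       [-9.19725299e-03, -6.16885618e-02, -9.98053071e-01,
         1.13363101e+03],
       [ 0.00000000e+00,  0.00000000e+00,  0.00000000e+00,
         1.00000000e+00]])}
side {'mtx': array([[482.60872436,   0.        , 278.62813373],
       [  0.        , 482.60872436, 199.93269516],
       [  0.        ,   0.        ,   1.        ]]), 'extrinsics': array([[ 5.11409998e-02,  8.29961609e-01, -5.55471265e-01,
         1.03086168e+03],
       [ 9.98654566e-01, -3.77193641e-02,  3.55852229e-02,
        -1.01971930e+02],
       [ 8.58234596e-03, -5.56543779e-01, -8.30773956e-01,
         7.79761660e+02],
       [ 0.00000000e+00,  0.00000000e+00,  0.00000000e+00,
         1.00000000e+00]])}
```

View pics/top0.png

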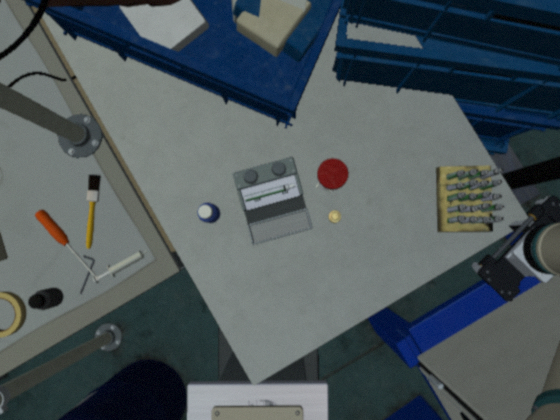

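View pics/side0.png

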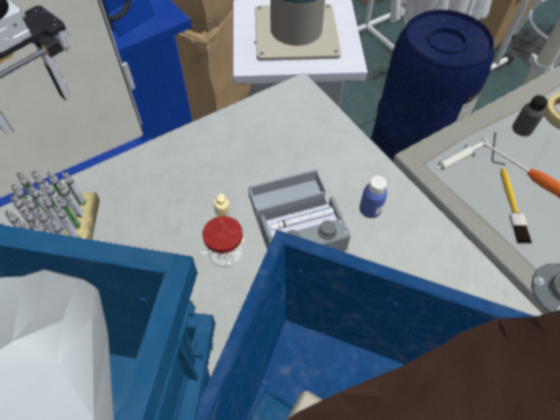

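Run:
```python
import cv2
a=cv2.imread("pics/top0.png")[145:255,185:365]; cv2.imwrite("pics/topc.png",cv2.resize(a,None,fx=4.4,fy=4.4,interpolation=cv2.INTER_CUBIC))
a=cv2.imread("pics/side0.png")[160:280,190:400]; cv2.imwrite("pics/sidec.png",cv2.resize(a,None,fx=3.8,fy=3.8,interpolation=cv2.INTER_CUBIC))
```

```text
(no output)
```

View pics/topc.png

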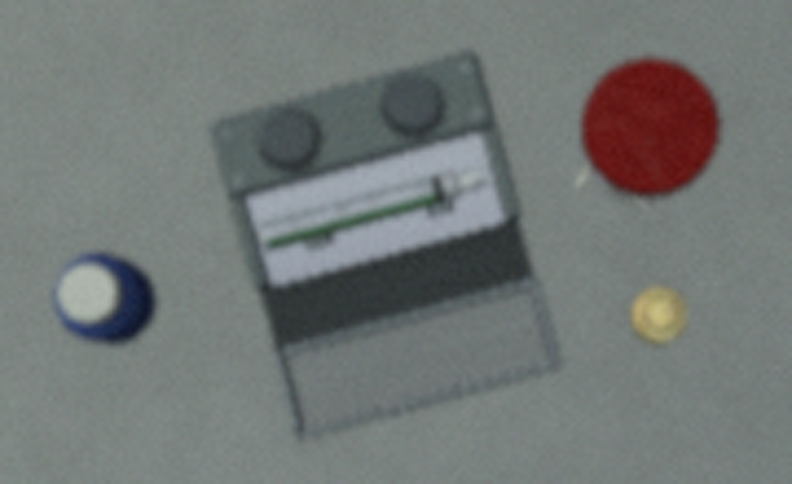

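View pics/sidec.png

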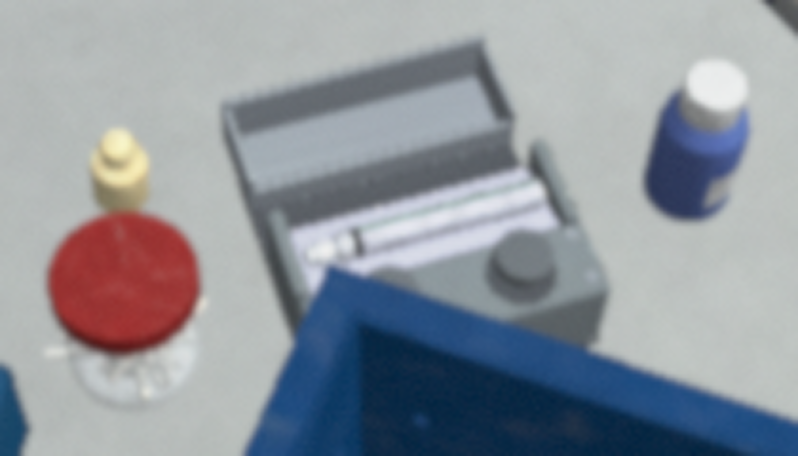

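```bash
cat > h.py <<'E'
import numpy as np
def proj(n,P):
    c=np.load(f"{n}cal.npz"); T=np.linalg.inv(c['extrinsics']); P=np.atleast_2d(P)
    q=P@T[:3,:3].T+T[:3,3]; q=q@c['mtx'].T; return q[:,:2]/q[:,2:]
def unproj(n,uv,z):
    c=np.load(f"{n}cal.npz"); E=c['extrinsics']; uv=np.atleast_2d(uv)
    r=np.c_[uv,np.ones(len(uv))]@np.linalg.inv(c['mtx']).T@E[:3,:3].T; o=E[:3,3]
    return o+r*((z-o[2])/r[:,2])[:,None]
E
cat > fit.py <<'E'
from h import *
from scipy.optimize import least_squares
ct=lambda p:[185+(p[0]+.5)/4.4-.5,145+(p[1]+.5)/4.4-.5]
cs=lambda p:[190+(p[0]+.5)/3.8-.5,160+(p[1]+.5)/3.8-.5]
# (cam, crop px, feeder pt, tray?)
L=[("top",(292,135),(40,32,74),0),("top",(414,102),(40,-32,74),0),
("top",(213,125),(60,70,56),0),("top",(475,52),(60,-70,56),0),
("top",(300,436),(-77,70,40.5),1),("top",(558,368),(-77,-70,40.5),1),
("side",(526,256),(40,32,74),0),("side",(609,291),(60,70,56),0),
("side",(483,40),(-77,70,40.5),1),("side",(224,105),(-77,-70,40.5),1),("side",(511,122),(-29,70,40.5),1)]
def w(p,f,t):
    x,y,z=f; x=x-(p[3] if t else 0); c,s=np.cos(p[2]),np.sin(p[2]); return [p[0]+c*x-s*y,p[1]+s*x+c*y,z]
def r(p):
    o=[]
    for n,px,f,t in L:
        o.append(proj(n,w(p,f,t))[0]-(ct(px) if n=="top" else cs(px)))
    return np.ravel(o)
s=least_squares(r,[480,-60,.2,35],loss='soft_l1'); print(s.x,np.degrees(s.x[2])); print(r(s.x).reshape(-1,2).round(1))
p=s.x
for n,f,t in [("keyL",(40,32,74),0),("keyR",(40,-32,74),0),("front",(-77,0,23.5),1)]: print(n,np.round(w(p,f,t),1))
# bystanders
print("weight top",unproj("top",[ct((659,312))],46), "lid",unproj("top",[ct((651,126))],75),"cap",unproj("top",[ct((89,293))],90))
E
python3 fit.py
```

```text
[586.10189928 -34.55718799 -18.59594859  25.27573161] -1065.469370275325
[[-0.4  0. ]
 [ 0.3 -0.1]
 [-0.8 -0.9]
 [ 0.8 -0.7]
 [-1.2 -0.6]
 [ 0.9 -1.5]
 [-1.7 -0.6]
 [ 0.2 -0.5]
 [ 0.5 -0.6]
 [-1.5 -0.3]
 [ 1.9 -2.7]]
keyL [616.8   6.5  74. ]
keyR [632.9 -55.5  74. ]
front [487.1 -60.2  23.5]
weight top [[ 528.82675307 -176.87339155   46.        ]] lid [[ 619.24843597 -171.56207062   75.        ]] cap [[538.72836205 103.32356831  90.        ]]
```

jog_arm([
  [[0,0,0],[0,0,0.87],0.55],
  [[0,0,0],[0,0,0.87],0.55],
  [[0,0,0],[0,0,0.87],0.55],
  [[0,0,0],[0,0,0.87],0.55],
  [[0,0,0],[0,0,0.87],0.55],
  [[0,0,0],[0,0,0.87],0.55],
  [[0,0,0],[0,0,0.86],0.55],
  [[0,0,0],[0,0,0],0.55],
])

```text
t: 0.77
tool_pos: [458.7, -460.0, 205.0]
tcp_rot: [3.141, 0.001, -1.319]
wrist_force: [-0.0, 0.0, -0.4]
grip_width: 51.9
```

```bash
cat > go.py <<'E'
import sys,numpy as np
from rig import bot
from scipy.spatial.transform import Rotation as R
s=bot.state(); Rm=R.from_euler('xyz',s['tcp_rot'])
tgt=np.array([float(a) for a in sys.argv[1:4]])
print("t",s['t'],"tcp",s['tool_pos'].round(1),"rpy",np.degrees(s['tcp_rot']).round(2),"F",s['wrist_force'].round(2),"w",round(s['grip_width'],1))
print("units tool",(Rm.inv().apply(tgt-s['tool_pos'])/20).round(3))
tr=R.from_matrix(np.array([[np.cos(y:=np.radians(14.53-90)),np.sin(y),0],[np.sin(y),-np.cos(y),0],[0,0,-1]]).T)
print("turn units",(np.degrees((Rm.inv()*tr).as_rotvec())/5).round(3))
E
python3 go.py 455 -68 205
```

```text
t 0.7667 tcp [ 458.7 -460.   205. ] rpy [ 1.7996e+02  4.0000e-02 -7.5600e+01] F [-0.04  0.01 -0.42] w 51.9
units tool [-1.9031e+01 -4.6950e+00  9.0000e-03]
turn units [ 0.009  0.009 -0.025]
```

jog_arm([
  [[-0.95,-0.235,0],[0,0,0],0.55],
  [[-0.95,-0.235,0],[0,0,0],0.55],
  [[-0.95,-0.235,0],[0,0,0],0.55],
  [[-0.95,-0.235,0],[0,0,0],0.55],
  [[-0.95,-0.235,0],[0,0,0],0.55],
  [[-0.95,-0.235,0],[0,0,0],0.55],
  [[-0.95,-0.235,0],[0,0,0],0.55],
  [[-0.95,-0.235,0],[0,0,0],0.55],
  [[-0.95,-0.235,0],[0,0,0],0.55],
  [[-0.95,-0.235,0],[0,0,0],0.55],
])

```text
t: 1.6
tool_pos: [456.6, -263.6, 205.3]
tcp_rot: [3.141, 0.0, -1.315]
wrist_force: [0.4, -0.1, -0.0]
grip_width: 51.8
```

jog_arm([
  [[-0.95,-0.235,0],[0,0,0],0.55],
  [[-0.95,-0.235,0],[0,0,0],0.55],
  [[-0.95,-0.235,0],[0,0,0],0.55],
  [[-0.95,-0.235,0],[0,0,0],0.55],
  [[-0.95,-0.235,0],[0,0,0],0.55],
  [[-0.95,-0.235,0],[0,0,0],0.55],
  [[-0.95,-0.235,0],[0,0,0],0.55],
  [[-0.95,-0.235,0],[0,0,0],0.55],
  [[-0.95,-0.235,0],[0,0,0],0.55],
  [[-0.95,-0.235,0],[0,0,0],0.55],
  [[0,0,0],[0,0,0],0.55],
  [[0,0,0],[0,0,0],0.55],
])

```text
t: 2.6
tool_pos: [454.7, -68.2, 205.5]
tcp_rot: [3.141, 0.0, -1.313]
wrist_force: [-0.1, 0.2, -0.0]
grip_width: 51.9
```

```bash
python3 go.py 455 -68 60
python3 - <<'E'
from rig import optics
import cv2
for n in ("top","side"):
    p,d=optics.read_camera(n); p=p[:,:,::-1]
    p=p[120:300,160:400] if n=="top" else p[20:260,140:420]
    cv2.imwrite(f"pics/{n}1.png",cv2.resize(p,None,fx=2.8,fy=2.4 if n=="side" else 2.8))
E
```

```text
t 2.6 tcp [454.7 -68.2 205.5] rpy [179.99   0.   -75.26] F [-0.12  0.2  -0.04] w 51.9
units tool [-7.000e-03 -1.700e-02  7.273e+00]
turn units [0.001 0.    0.043]
```

View pics/top1.png

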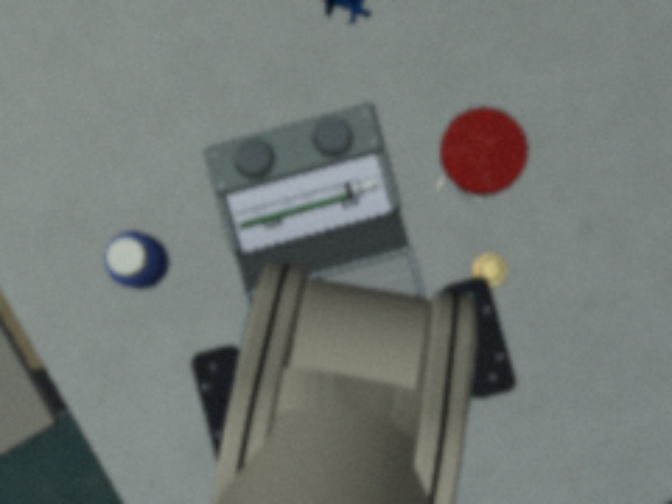

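View pics/side1.png

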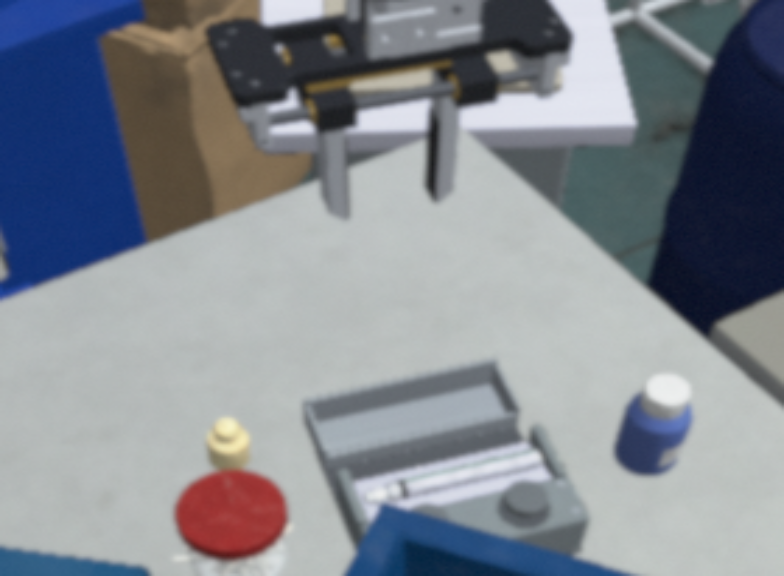

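jog_arm([
  [[0,0,1],[0,0,0.02],0.55],
  [[0,0,1],[0,0,0.02],0.55],
  [[0,0,1],[0,0,0],0.55],
  [[0,0,1],[0,0,0],0.55],
  [[0,0,1],[0,0,0],0.55],
  [[0,0,1],[0,0,0],0.55],
  [[0,0,1],[0,0,0],0.55],
  [[0,0,1],[0,0,0],0.55],
  [[0,0,0.7],[0,0,0],0.55],
  [[0,0,0.5],[0,0,0],0.55],
  [[0,0,0],[0,0,0],0.55],
])

```text
t: 3.62
tool_pos: [453.7, -70.0, 19.9]
tcp_rot: [3.139, 0.001, -1.322]
wrist_force: [-0.2, -0.5, 0.5]
grip_width: 51.4
```

```bash
cat > look.py <<'E'
import sys,cv2
from rig import optics
tag=sys.argv[1]
for n,(r0,r1,c0,c1) in (("side",(120,280,180,400)),("top",(120,280,180,400))):
    p,d=optics.read_camera(n); p=p[r0:r1,c0:c1,::-1]
    cv2.imwrite(f"pics/{n}{tag}.png",cv2.resize(p,None,fx=3.6,fy=3.6,interpolation=cv2.INTER_CUBIC))
E
python3 look.py 2
python3 go.py 455 -68 20
python3 - <<'E'
from rig import bot
from h import *
t=bot.state()['tool_pos']
a=np.radians(14.53+90); j=np.array([np.cos(a),np.sin(a),0])
for sgn in (1,-1):
    for e in (26,38.5): print((proj("side",t+sgn*e*j)-[180,120])*3.6)
E
```

```text
t 3.7167 tcp [454.8 -69.7  21.5] rpy [ 1.7999e+02 -1.0000e-02 -7.5750e+01] F [ 0.5  -0.06  0.54] w 51.7
units tool [-0.078 -0.031  0.076]
turn units [ 0.003 -0.003 -0.055]
[[393.39600779 171.91126572]]
[[414.93846275 166.62455761]]
[[302.71801247 194.16444413]]
[[280.66166167 199.5772668 ]]
```

View pics/side2.png

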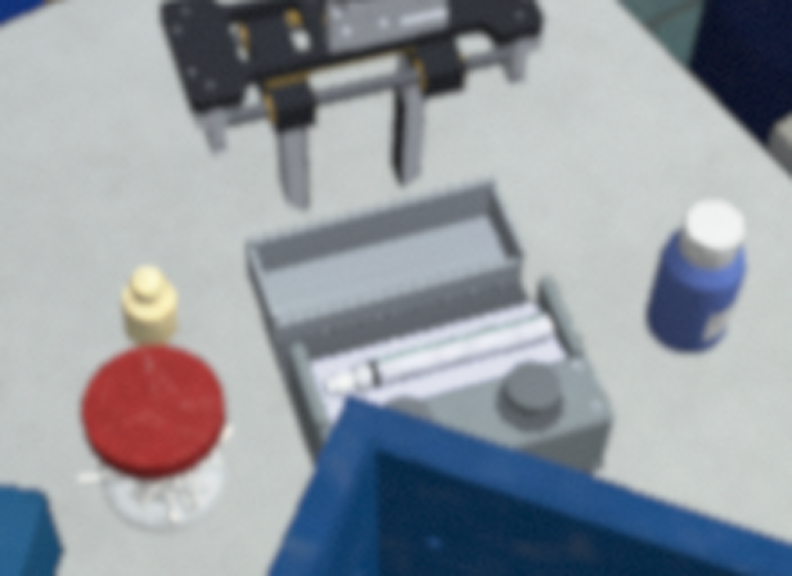

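jog_arm([
  [[0,-0.4,0],[0,0,0],0.55],
  [[0,-0.4,0],[0,0,0],0.55],
  [[0,-0.3,0],[0,0,0],0.55],
  [[0,-0.2,0],[0,0,0],0.55],
  [[0,-0.2,0],[0,0,0],0.55],
  [[0,-0.2,0],[0,0,0],0.55],
  [[0,-0.2,0],[0,0,0],0.55],
  [[0,-0.1,0],[0,0,0],0.55],
])

```text
t: 4.38
tool_pos: [494.0, -58.7, 21.5]
tcp_rot: [-3.141, 0.0, -1.321]
wrist_force: [-1.8, -0.0, 1.0]
grip_width: 51.7
```

jog_arm([
  [[0,-0.1,0],[0,0,0],0.55],
  [[0,-0.1,0],[0,0,0],0.55],
  [[0,0,0],[0,0,0],0.55],
])

```text
t: 4.63
tool_pos: [497.8, -57.7, 21.4]
tcp_rot: [-3.141, 0.0, -1.321]
wrist_force: [-0.3, 0.3, -0.3]
grip_width: 51.9
```

```bash
python3 go.py 503.8 -55.9 20; python3 look.py 3
```

```text
t 4.6333 tcp [497.8 -57.7  21.4] rpy [-1.7998e+02  1.0000e-02 -7.5680e+01] F [-0.25  0.25 -0.3 ] w 51.9
units tool [-0.014 -0.315  0.072]
turn units [-0.005  0.002 -0.042]
```

View pics/side3.png

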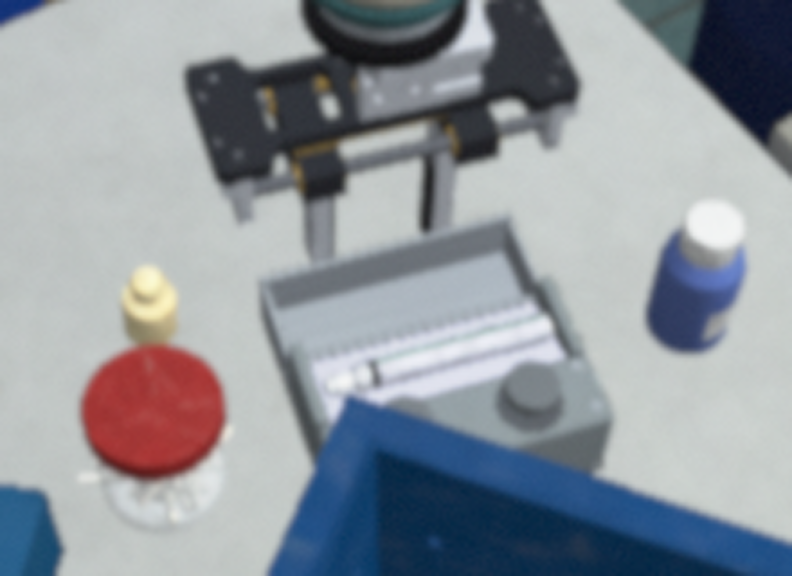

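jog_arm([
  [[0,-0.1,0],[0,0,0],0.55],
  [[0,-0.1,0],[0,0,0],0.55],
])

```text
t: 4.9
tool_pos: [500.9, -57.1, 21.5]
tcp_rot: [3.141, 0.0, -1.321]
wrist_force: [-1.5, -0.0, -0.2]
grip_width: 52.0
```

jog_arm([
  [[0,-0.05,0],[0,0,0],0.55],
  [[0,-0.05,0],[0,0,0],0.55],
])

```text
t: 5.07
tool_pos: [501.3, -56.9, 21.4]
tcp_rot: [3.138, 0.001, -1.321]
wrist_force: [-5.7, -2.1, 4.7]
grip_width: 51.9
```

jog_arm([
  [[0,-0.05,0],[0,0,0],0.55],
  [[0,-0.05,0],[0,0,0],0.55],
])

```text
t: 5.23
tool_pos: [501.3, -56.9, 21.2]
tcp_rot: [3.135, 0.001, -1.321]
wrist_force: [-9.2, -3.2, 6.7]
grip_width: 51.9
```

jog_arm([
  [[0,-0.05,0],[0,0,0],0.55],
  [[0,0,0],[0,0,0],0.55],
])

```text
t: 5.4
tool_pos: [501.3, -56.9, 21.2]
tcp_rot: [3.133, 0.002, -1.321]
wrist_force: [-9.6, -2.7, 7.6]
grip_width: 51.5
```

jog_arm([
  [[0,0.3,0],[0,0,0],0.55],
  [[0,0.5,0],[0,0,0],0.55],
  [[0,0.5,0],[0,0,0],0.55],
  [[0,0.2,-0.5],[0,0,0],0.55],
  [[0,0,-1],[0,0,0],0.55],
  [[0,0,-1],[0,0,0],0.55],
  [[0,0,-1],[0,0,0],0.55],
  [[0,0,-1],[0,0,0],0.55],
  [[0,0,-0.5],[0,0,0],0.55],
  [[0,0,0],[0,0,0],0.55],
])

```text
t: 6.23
tool_pos: [478.9, -63.4, 124.3]
tcp_rot: [-3.136, -0.002, -1.321]
wrist_force: [-0.4, 0.7, -0.3]
grip_width: 51.6
```

```bash
python3 go.py 623.9 -24.8 120; python3 look.py 4
```

```text
t 6.2333 tcp [478.9 -63.4 124.3] rpy [-1.7966e+02 -1.0000e-01 -7.5700e+01] F [-0.39  0.69 -0.29] w 51.6
units tool [-0.083 -7.499  0.258]
turn units [-0.067 -0.02  -0.047]
```

View pics/side4.png

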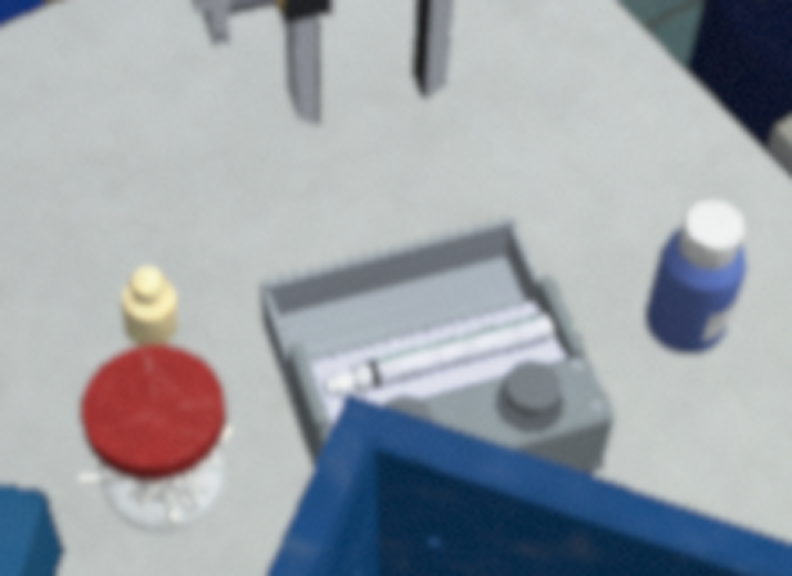

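View pics/top4.png

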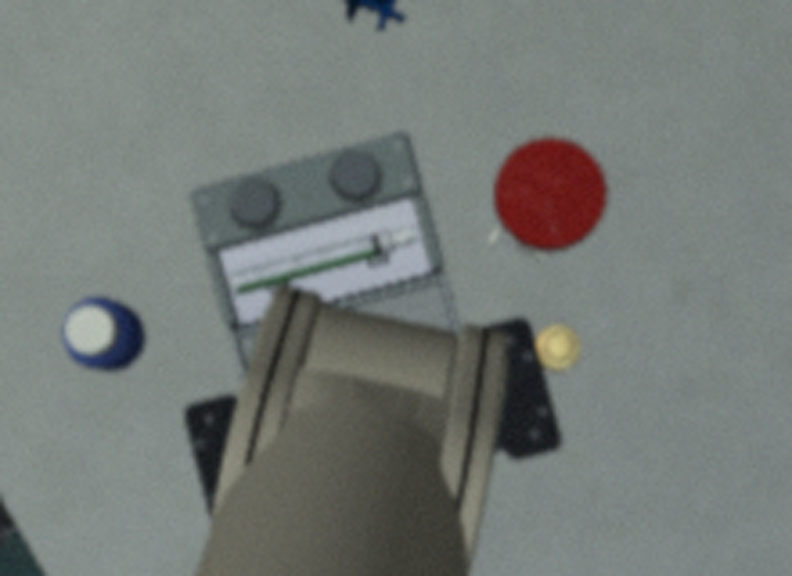

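Run:
```python
import numpy as np
d=np.load("top0.npy");c=np.load("topcal.npz")
v,u=np.mgrid[:420,:560]; q=np.c_[((u-c['mtx'][0,2])/c['mtx'][0,0]*d).ravel(),((v-c['mtx'][1,2])/c['mtx'][1,1]*d).ravel(),d.ravel()]
P=q@c['extrinsics'][:3,:3].T+c['extrinsics'][:3,3]; P=P[d.ravel()>0]
a=np.radians(14.53);x=P[:,0]-586.1;y=P[:,1]+34.6;fx=np.cos(a)*x+np.sin(a)*y;fy=-np.sin(a)*x+np.cos(a)*y
m=(P[:,2]>60)&(abs(fy)<150)&(fx>0)&(fx<260)
for lo in range(0,260,20):
    k=m&(fx>=lo)&(fx<lo+20)
    if k.any(): print(lo,k.sum(),P[k,2].max().round(),fy[k].min().round(),fy[k].max().round())
for pt in ((40,32),(40,-32)):
    k=np.hypot(fx-pt[0],fy-pt[1])<18; k&=P[:,2]>67; print("key",fx[k].mean(),fy[k].mean(),P[k,2].mean())
```

```text
0 210 92.0 -150.0 150.0
20 197 79.0 -150.0 66.0
40 157 79.0 -58.0 67.0
100 47 243.0 -87.0 -71.0
120 314 243.0 -101.0 -47.0
140 487 244.0 -119.0 -21.0
160 455 244.0 -135.0 4.0
180 460 244.0 -150.0 29.0
200 392 245.0 -150.0 55.0
220 360 244.0 -149.0 79.0
240 295 243.0 53.0 104.0
key 40.69747746536218 33.29242935859418 74.26102782687722
key 41.21668852357736 -30.380211608111026 73.6647494563012
```

jog_arm([
  [[0,-0.83,0],[-0.07,-0.02,-0.05],0.55],
  [[0,-0.83,0],[0,0,0],0.55],
  [[0,-0.83,0],[0,0,0],0.55],
  [[0,-0.83,0],[0,0,0],0.55],
  [[0,-0.83,0],[0,0,0],0.55],
  [[-0.1,-0.83,0],[0,0,0],0.55],
  [[0,-0.83,0],[0,0,0],0.55],
  [[0,-0.83,0],[0,0,0],0.55],
  [[0,-0.83,0],[0,0,0],0.55],
  [[0,0,0.5],[0,0,0],0.55],
  [[0,0,0.5],[0,0,0],0.55],
  [[0,0,0],[0,0,0],0.55],
])

```text
t: 7.33
tool_pos: [617.2, -24.1, 97.1]
tcp_rot: [3.128, 0.004, -1.317]
wrist_force: [-1.4, 0.7, -0.8]
grip_width: 51.6
```

```bash
python3 go.py 623.6 -23.8 80; python3 look.py 5
```

```text
t 7.3333 tcp [617.2 -24.1  97.1] rpy [179.25   0.2  -75.47] F [-1.42  0.69 -0.75] w 51.6
units tool [ 0.068 -0.324  0.85 ]
turn units [0.151 0.04  0.001]
```

View pics/side5.png

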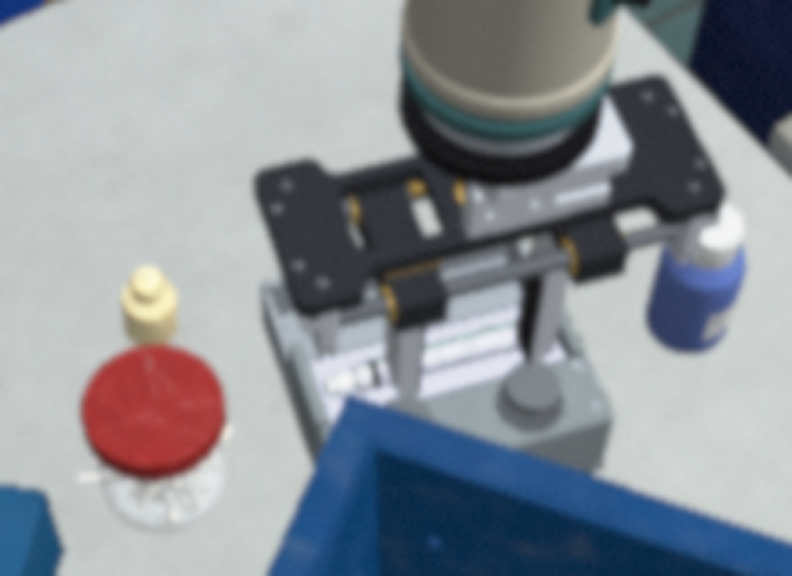

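View pics/top5.png

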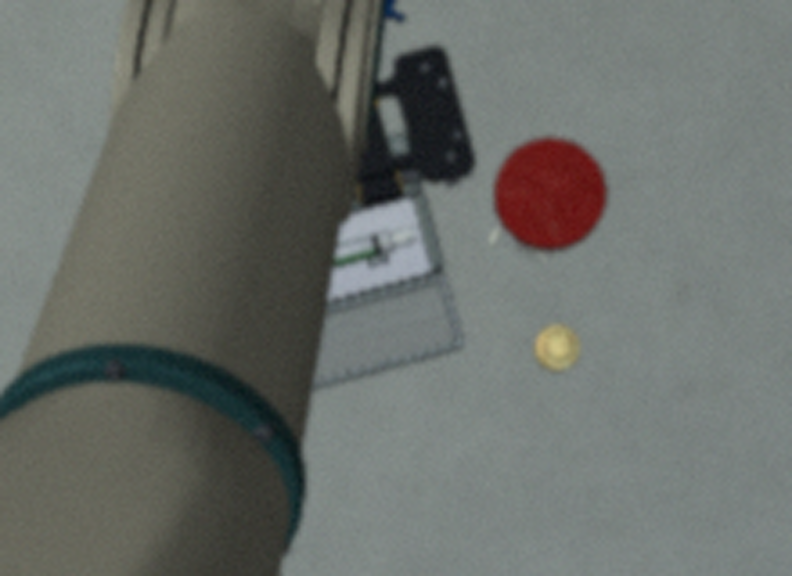

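jog_arm([
  [[0,0,0],[0,0,0],0.55],
  [[0,0,0],[0,0,0],0.55],
])

```text
t: 7.6
tool_pos: [620.7, -24.2, 101.0]
tcp_rot: [3.136, 0.002, -1.317]
wrist_force: [0.2, -0.7, -0.4]
grip_width: 51.4
```

```bash
python3 go.py 623.6 -23.8 80; python3 -c "
from rig import bot
s=bot.state();print(s['joint_positions'].round(3),s['qvel'].round(3),s['wrist_force'].round(2),s['moment'].round(2),s['effort'].round(1))"
```

```text
t 7.6 tcp [620.7 -24.2 101. ] rpy [ 1.7966e+02  9.0000e-02 -7.5470e+01] F [ 0.25 -0.71 -0.35] w 51.4
units tool [ 0.02  -0.151  1.049]
turn units [ 0.068  0.019 -0.001]
[-0.1    0.719  0.155  1.693 -0.15   0.747 -1.19 ] [-0.004 -0.004  0.001 -0.005 -0.001  0.002 -0.002] [ 0.25 -0.71 -0.35] [-0.01  0.02 -0.05] [  0.  -54.8   3.  -14.7  -0.   -0.    0. ]
```

jog_arm([
  [[0,-0.13,0.4],[0.04,0,0],0.55],
  [[0,0,0.3],[0,0,0],0.55],
  [[0,0,0.2],[0,0,0],0.55],
  [[0,0,0],[0,0,0],0.55],
  [[0,0,0],[0,0,0],0.55],
  [[0,0,0],[0,0,0],0.55],
])

```text
t: 8.1
tool_pos: [623.5, -23.2, 82.6]
tcp_rot: [3.139, 0.002, -1.317]
wrist_force: [-0.8, 0.1, 0.1]
grip_width: 51.6
```

```bash
python3 go.py 623.6 -23.8 64; python3 look.py 6
```

```text
t 8.1 tcp [623.5 -23.2  82.6] rpy [ 1.7985e+02  1.0000e-01 -7.5440e+01] F [-0.85  0.09  0.14] w 51.6
units tool [ 0.034 -0.     0.931]
turn units [0.03  0.02  0.005]
```

View pics/side6.png

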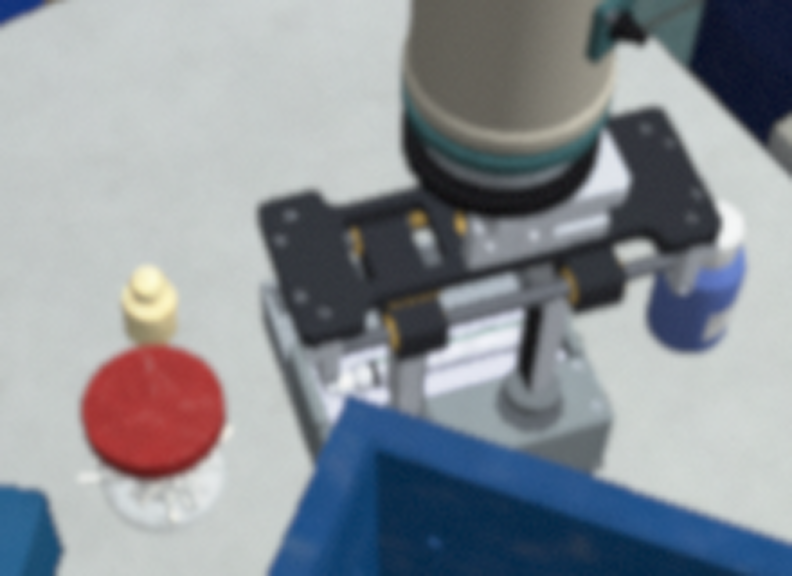

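jog_arm([
  [[0,0,0.4],[0,0,0],0.55],
  [[0,0,0.4],[0,0,0],0.55],
  [[0,0,0.2],[0,0,0],0.55],
  [[0,0,0],[0,0,0],0.55],
  [[0,0,0],[0,0,0],0.55],
])

```text
t: 8.62
tool_pos: [624.8, -23.2, 65.1]
tcp_rot: [-3.141, 0.001, -1.317]
wrist_force: [-3.5, 0.2, 20.1]
grip_width: 51.9
```

jog_arm([
  [[0,0,0.05],[0,0,0],0.55],
  [[0,0,0],[0,0,0],0.55],
  [[0,0,0],[0,0,0],0.55],
  [[0,0,0],[0,0,0],0.55],
])

```text
t: 8.95
tool_pos: [624.8, -23.2, 65.0]
tcp_rot: [-3.141, 0.001, -1.317]
wrist_force: [-4.3, 1.4, 25.6]
grip_width: 51.7
```

```bash
python3 go.py 623.6 -23.8 64; python3 look.py 7; python3 -c "
from rig import bot
s=bot.state();print(s['wrist_force'].round(2),s['moment'].round(2))"
```

```text
t 8.95 tcp [624.8 -23.2  65. ] rpy [-1.7995e+02  7.0000e-02 -7.5450e+01] F [-4.27  1.39 25.61] w 51.7
units tool [0.012 0.067 0.052]
turn units [-0.01   0.014  0.004]
[-4.85  1.02 26.14] [ 0.13  1.2  -0.01]
```

View pics/side7.png

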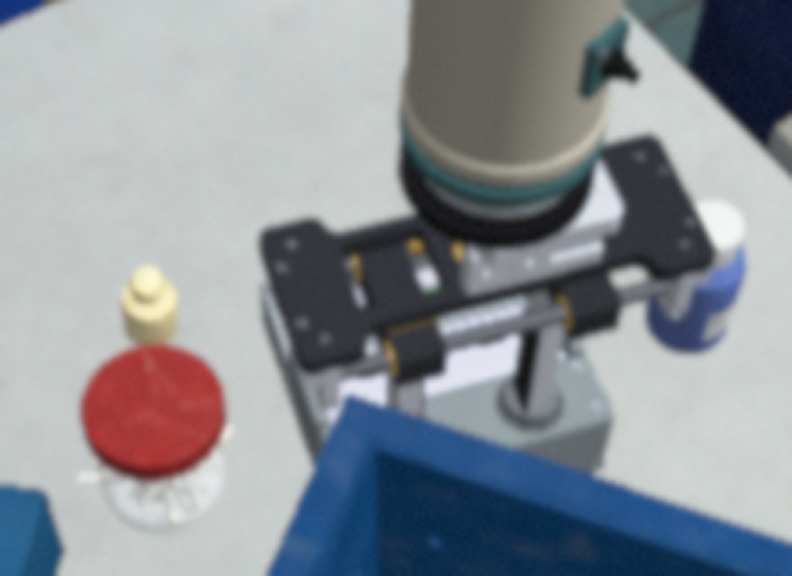

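View pics/top7.png

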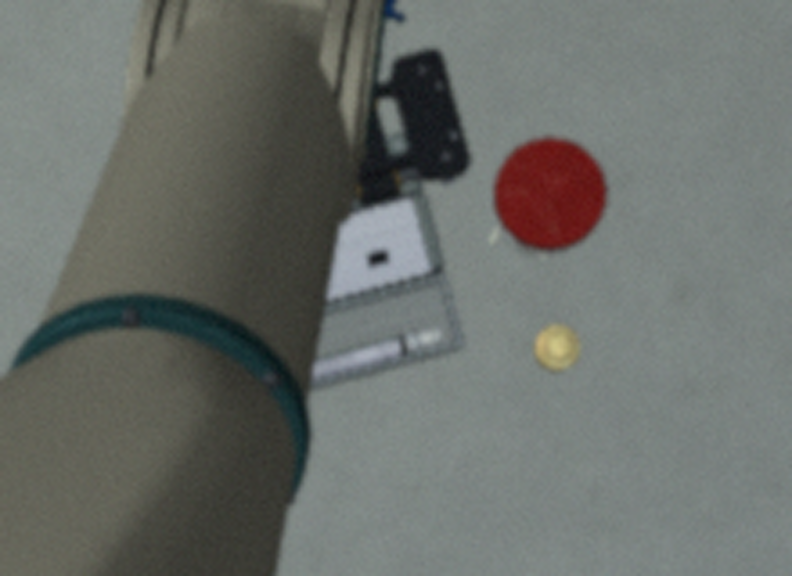

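The barrel (silver, top7 px ~(300–440, 335–375)) is already in the tray by its front wall and the tooth hole is empty; I'll hold and confirm that it lies still.

jog_arm([
  [[0,0,0],[0,0,0],0.55],
  [[0,0,0],[0,0,0],0.55],
  [[0,0,0],[0,0,0],0.55],
  [[0,0,0],[0,0,0],0.55],
  [[0,0,0],[0,0,0],0.55],
  [[0,0,0],[0,0,0],0.55],
  [[0,0,0],[0,0,0],0.55],
  [[0,0,0],[0,0,0],0.55],
  [[0,0,0],[0,0,0],0.55],
  [[0,0,0],[0,0,0],0.55],
  [[0,0,0],[0,0,0],0.55],
  [[0,0,0],[0,0,0],0.55],
])

```text
t: 10.05
tool_pos: [624.9, -23.2, 65.0]
tcp_rot: [-3.141, 0.001, -1.317]
wrist_force: [-5.1, 0.3, 25.4]
grip_width: 51.8
```

jog_arm([
  [[0,0,0],[0,0,0],0.55],
  [[0,0,0],[0,0,0],0.55],
  [[0,0,0],[0,0,0],0.55],
  [[0,0,0],[0,0,0],0.55],
  [[0,0,0],[0,0,0],0.55],
  [[0,0,0],[0,0,0],0.55],
  [[0,0,0],[0,0,0],0.55],
  [[0,0,0],[0,0,0],0.55],
  [[0,0,0],[0,0,0],0.55],
  [[0,0,0],[0,0,0],0.55],
  [[0,0,0],[0,0,0],0.55],
  [[0,0,0],[0,0,0],0.55],
])

```text
t: 11.05
tool_pos: [624.9, -23.2, 65.0]
tcp_rot: [-3.141, 0.001, -1.317]
wrist_force: [-5.2, 0.7, 25.9]
grip_width: 52.0
```

```bash
python3 look.py 8
```

jog_arm([
  [[0,0,0],[0,0,0],0.55],
  [[0,0,0],[0,0,0],0.55],
  [[0,0,0],[0,0,0],0.55],
  [[0,0,0],[0,0,0],0.55],
  [[0,0,0],[0,0,0],0.55],
  [[0,0,0],[0,0,0],0.55],
  [[0,0,0],[0,0,0],0.55],
  [[0,0,0],[0,0,0],0.55],
  [[0,0,0],[0,0,0],0.55],
  [[0,0,0],[0,0,0],0.55],
  [[0,0,0],[0,0,0],0.55],
  [[0,0,0],[0,0,0],0.55],
])

```text
t: 12.15
tool_pos: [624.9, -23.2, 65.0]
tcp_rot: [-3.141, 0.001, -1.317]
wrist_force: [-4.9, 1.1, 25.7]
grip_width: 51.9
```

jog_arm([
  [[0,0,0],[0,0,0],0.55],
  [[0,0,0],[0,0,0],0.55],
  [[0,0,0],[0,0,0],0.55],
  [[0,0,0],[0,0,0],0.55],
  [[0,0,0],[0,0,0],0.55],
  [[0,0,0],[0,0,0],0.55],
])

```text
t: 12.65
tool_pos: [624.9, -23.3, 65.0]
tcp_rot: [-3.141, 0.001, -1.317]
wrist_force: [-5.2, 0.3, 25.3]
grip_width: 51.9
```

```bash
python3 look.py 9
python3 - <<'E'
import cv2,numpy as np
a,b,c=[cv2.imread(f"pics/top{i}.png")[290:400,310:470].astype(float) for i in (7,8,9)]
print(abs(a-b).mean(),abs(b-c).mean(),cv2.phaseCorrelate(b.mean(2),c.mean(2)))
cv2.imwrite("pics/cmp.png",np.hstack([a,b,c]))
E
python3 go.py 623.6 -23.8 100
```

```text
1.794848484848485 1.722878787878788 ((0.09681087681602207, 0.05906019172607557), 0.6010654789458402)
t 12.75 tcp [624.9 -23.2  65.1] rpy [-1.7994e+02  7.0000e-02 -7.5450e+01] F [-4.8   0.23 25.18] w 51.6
units tool [ 0.009  0.067 -1.746]
turn units [-0.012  0.014  0.004][ WARN:0@0.051] global loadsave.cpp:1063 imwrite_ Unsupported depth image for selected encoder is fallbacked to CV_8U.
```

View pics/cmp.png

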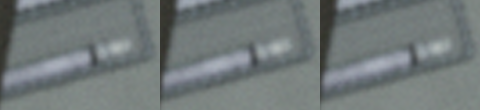

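The barrel has not moved between 8.95, 11.05 and 12.65 s. Now I'll release straight up and back away.

jog_arm([
  [[0,0,-0.5],[0,0,0],0.55],
  [[0,0,-0.8],[0,0,0],0.55],
  [[0,0,-1],[0,0,0],0.55],
  [[0,0,-1],[0,0,0],0.55],
  [[0,0,-1],[0,0,0],0.55],
  [[0,0,-1],[0,0,0],0.55],
  [[0,0,-1],[0,0,0],0.55],
  [[0,0,0],[0,0,0],0.55],
  [[0,0,0],[0,0,0],0.55],
])

```text
t: 13.5
tool_pos: [624.0, -23.2, 187.7]
tcp_rot: [3.14, 0.002, -1.317]
wrist_force: [-0.3, -0.1, -0.2]
grip_width: 51.5
```

jog_arm([
  [[0,0.8,0],[0,0,0],0.55],
  [[0,0.8,0],[0,0,0],0.55],
  [[0,0.8,0],[0,0,0],0.55],
  [[0.8,0.8,0],[0,0,0],0.55],
  [[0.9,0.8,0],[0,0,0],0.55],
  [[0.9,0.8,0],[0,0,0],0.55],
  [[0.9,0.8,0],[0,0,0],0.55],
  [[0.9,0.8,0],[0,0,0],0.55],
  [[0.9,0,0],[0,0,0],0.55],
  [[0.9,0,0],[0,0,0],0.55],
  [[0.9,0,0],[0,0,0],0.55],
  [[0.9,0,0],[0,0,0],0.55],
])

```text
t: 14.5
tool_pos: [538.9, -210.7, 185.6]
tcp_rot: [3.136, 0.004, -1.317]
wrist_force: [0.0, -0.0, 0.0]
grip_width: 51.3
```

jog_arm([
  [[0.9,0,0],[0,0,0],0.55],
  [[0.9,0,0],[0,0,0],0.55],
  [[0.9,0,0],[0,0,0],0.55],
  [[0.9,0,0],[0,0,0],0.55],
  [[0,0,0],[0,0,0],0.55],
  [[0,0,0],[0,0,0],0.55],
  [[0,0,0],[0,0,0],0.55],
  [[0,0,0],[0,0,0],0.55],
])

```text
t: 15.17
tool_pos: [557.9, -278.1, 186.8]
tcp_rot: [3.138, 0.004, -1.315]
wrist_force: [-0.3, 0.1, 0.1]
grip_width: 51.7
```

```bash
python3 look.py 10; python3 go.py 450 -250 200
```

```text
t 15.2667 tcp [ 558.2 -278.5  187.4] rpy [ 1.7984e+02  1.6000e-01 -7.5350e+01] F [ 0.16  0.05 -0.28] w 51.6
units tool [-2.746  4.874 -0.61 ]
turn units [0.031 0.032 0.024]
```

View pics/side10.png

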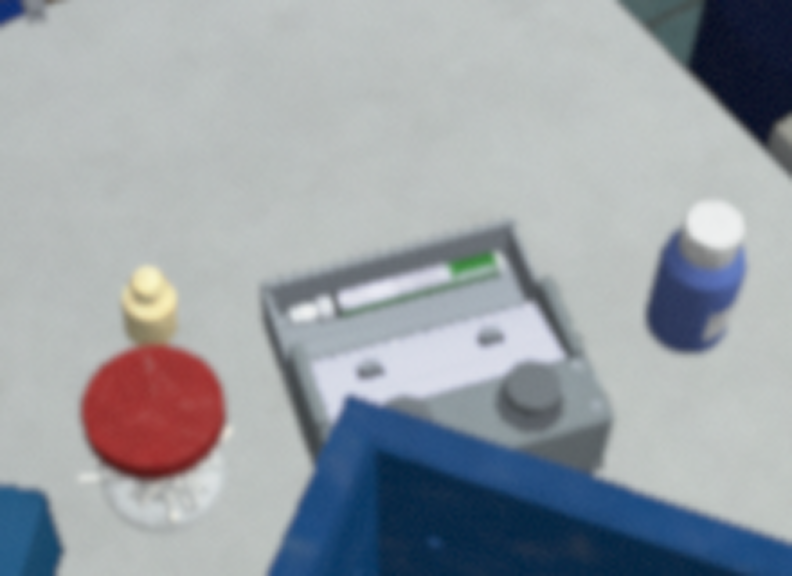

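View pics/top10.png

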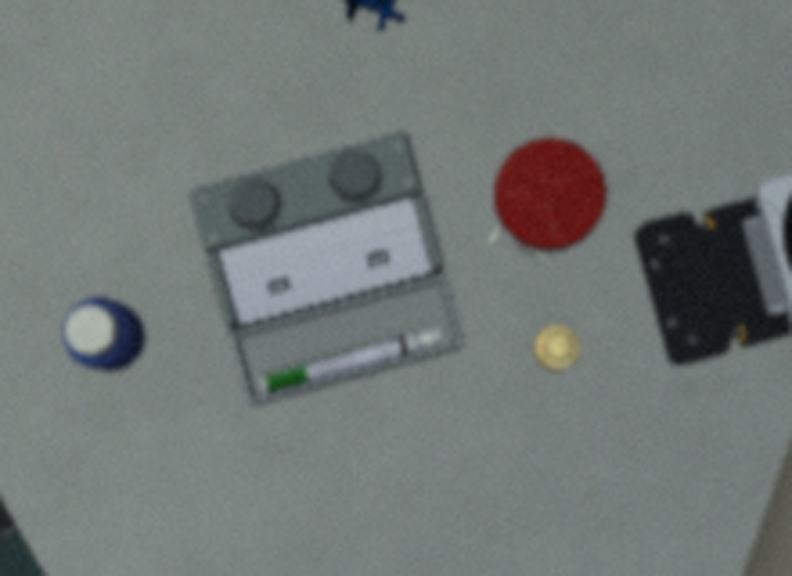

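The pictures show both keys up, with the teeth standing in the ramp at top px (279,285) and (378,258). The tray is home with the barrel in it, and the jar, bottle and weight are at the same pixels as before.

```bash
python3 -c "
from rig import bot
print(bot.finish_job())"
```

```text
the job is handed in; nothing more can be done
None
```

I pushed the tray home, pressed both keys together until the barrel had settled in the tray, let the keys come up, and handed the job in at about 15.3 s of the 56 s.

- **Tray:** I pushed it with both fingertips until it stopped against about 10 N. The pictures then showed no gap between tray and ramp.
- **Keys:** I pressed both down together to 65.0 mm, which is fully down, with about 25 N in total. I held them there for about 4 s. Pictures at 8.95, 11.05 and 12.65 s show the barrel in the tray without moving. I then lifted straight up.
- **Last pictures:** Both keys are up and the tray is home with the barrel in it. The bottle, jar and weight appear where they started, and the arm is clear with no force at the wrist.
- **Disagreements:**
  - The tray stopped about 2.5 mm nearer the robot than my camera fit predicted, which is within calibration error and my guess at the finger width.
  - The arm settled slowly after the move over the feeder, so I corrected its position before pressing.
- **Not checked directly:** The cameras could not see the right key while it was pressed, so its full depth is judged from the level tool, the force and the barrel's release.

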